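# Eject the finned cartridge and trap it with the other finger

### The arm

A 6-joint arm with a two-finger parallel gripper is mounted at the origin on the work surface. World frame = base frame: x ahead of the robot, y to its left, z up, the work surface at z = 0. Lengths are in m, angles in rad, forces in N, time in s.
With the tool pointing down it reaches from about 0.375 to 0.9 m from the base axis. Payload 3.1 kg.
Tool frame: the origin (TCP) lies at the centre of the arm's flange, where the gripper is bolted on; the fingertips stand 182 mm ahead of it and the grasp point (between the pads) lies 164 mm ahead of it; z points along the fingers, x is the direction in which the jaws open and shut, and the axes are right-handed (so a half turn about z gives the same grasp; the last joint's range is limited). The gripper opens to 87 mm and grips with 3 to 60 N. Pads are 19 mm wide; open, the fingers measure 117 mm over their backs; the gripper's body (75 mm by 190 mm) begins 51 mm behind the grasp point.
Start: joints at [1.016, 0.527, 1.433, -0, 1.181, -0.178], TCP at [0.229, 0.581, 0.405] pointing down, gripper open.
Joint ranges: [-3.08, 3.08], [-0.75, 2.2], [0.22, 2.44], [-1.43, 4.57], [0, 2.65], [-2.85, 2.85]. Speed limits (rad/s): [2.79, 2.79, 3.14, 3.14, 3.14, 3.14].

### API

Orientations are given as a unit quaternion [x, y, z, w].
In Python, from rig import status, eyes, robot gives the robot as it stands. The module is installed in compiled form; this text tells all that it offers.
- The arm moves only by the tool step_arm, never from a script. Its argument "steps" is a list of rows, each a list of 7 numbers: the closure, from -1 (fully open) to 1 (shut), so that 0 is half open, then the shift along the tool's x, y, z each as a share of 0.025 m, from -1 to 1, then the turn, a rotation vector about the tool's x, y, z each as a share of 8 degrees, from -1 to 1. In form: [[jaw, dx, dy, dz, rx, ry, rz], ...]. A call has exactly 10 rows; each row shifts and turns the commanded pose from where the row before left it, along the tool's axes as they then stand; what a row does not reach is not made up. A row lasts 1/10 s, in which the tool goes at most 50 mm and 8.59 degrees, less where a joint would pass 70% of its speed; a pose out of reach is approached as far as the arm can. A call with a number of a shift or a turn outside -1 to 1 is refused whole. A call with a gripper value outside its range is refused whole. The fingers move at their own pace and stop on an object; "squeeze" is the grip in N (left out, the last holds). Time passes only in rows, so rows that do not move let the fingers close, or fill a call up. It gives the time, the measured TCP pose, the force and the opening at its end, in the units of the state.
- status.get_obs(): the state, without advancing time (a new reading comes with each control period).
- eyes.camera(name): name is "side" or "top" or "wrist"; returns (picture, depth): 400x640x3 uint8, red, green, blue; 400x640 float32, m along the optical axis (not along the pixel's ray), 0 where there is no reading.
- eyes.camera_info(name): a dict with "K" (3x3 intrinsics, pixels), "R" (3x3) and "t" (3): a world point X has camera coordinates R X + t. Camera axes: x right, y down, z forward; pixel columns grow to the right and rows downward; lengths in m; the calibration is good to about 2 mm. A picture is of the moment at which its call begins: read the wrist's pose just before it. camera_info takes no time and is no camera call; for the wrist camera it gives the pose at the moment of the call.
- robot.hand_in(): hands the job in, once; it reports no verdict.
The state is a dict: "time": time; "q": joint angles; "joint_velocities": joint speeds; "joint_torque": joint torques, N m; "position": TCP position; "tool_rot": TCP orientation; "ft_force": force on the tool from outside, world axes, zero at the start; "moment": the same for the moment, N m; "grip_width": finger opening in m.
Only numpy, scipy, OpenCV 4.12 (cv2) and the standard library are available. Lean on these libraries where they do the work, as an engineer would, in place of code of your own. Each camera call takes 0.05 s, during which the arm holds its last target.

### The job

One of the two docks on the bench holds the cartridge with cooling fins on top: press that dock's white release key fully down with one fingertip while the other finger stands on the open floor in front of the bay, so that the cartridge pops out against that finger and is stopped there, at least half of it still in its bay. Finish while holding it so, one finger keeping the key down and the other keeping the cartridge from sliding on. Only press and block: pinch and lift nothing, leave the smooth cartridge latched and its key alone, and do not push the other things on the bench about.

Things in the scene. Friction and masses are not known exactly. Their poses are not given: they have to be found in the camera images.
- dock_a: the dock that holds the finned cartridge (either dock may stand left or right): a fixed aluminium base 230 x 72 mm, 12 mm thick. Origin on the bench under the middle of the bay's mouth; +x points into the bay, cartridges come out along -x, y across, z up. The base runs from x = -100 to 130. The release key stands beside it at x = -33, y = +56, on a pedestal 40 x 40 x 15 mm
- mouth_a (a point): middle of the mouth of dock_a's bay, on the floor 12 mm above the bench. Bay: x 0 to 85, two 8 mm side walls 53 mm apart and 30 mm above the bench, open on top; behind it a spring housing 46 mm high. The floor in front is bare for 100 mm, 72 wide. Only a gate (30 wide, 5 mm above the floor, within 6 mm in front of the mouth) holds the cartridge back
- dock_b: the other dock, the same in every measure, holding the smooth cartridge
- key_a_top (a point): middle of the top face of dock_a's white release key, a pad 28 (dock x) by 30 mm (dock y); 28 mm above the bench when up, 16 mm above the floor in front of the bay; orientation as the dock's
- key_a (a joint): how far dock_a's release key is down, m: 0 up, 0.009 at its stop. A spring pushes back with 1 N when up, 5 N at the stop. The key carries the gate, which frees the cartridge when the key is about 5 mm down and comes up again with the key
- key_b (a joint): the same for the other dock's key, which is to be left alone
- finned_mid (a point): centre of the finned cartridge: dark, slick, loose, 70 (x) x 50 x 26 mm, 0.13 to 0.23 kg, five tall fins along its top behind an 8 mm front plate of full height. Latched, its centre is at dock x = 34, 25 mm above the bench; axes as the dock's. A spring plunger pushes it along dock -x with 3 N, 1.2 N after 45 mm, where it stops; unhindered it shoots out and off the dock
- smooth_mid (a point): centre of the smooth cartridge: same size and colour, flat top without fins, in the other dock
- plug: bystander, loose: green terminal plug 16 x 36 x 18 mm; origin under its centre
- relay: bystander, loose: clear-cased relay on a black foot, 28 x 28 x 40 mm; origin under its centre
- jar: bystander, loose: glass jar, 48 mm across, 55 mm high; origin under its centre
- driver: bystander, loose: screwdriver lying on the bench beside the docks
- bracket: bystander, loose: steel slot bracket 120 x 20 mm lying flat, with one end turned up 18 mm; origin under its centre
- partstray: bystander, loose: small open parts tray 110 x 80 x 30 mm; origin under its centre
- tape: bystander, loose: roll of tape, 64 mm across, 18 mm high; origin under its centre
Mind the look-alikes: they are no part of the job. Leave any pink look-alike of the part that bears finned_mid alone.

How it is judged:
At the end, for the whole second after the job is handed in: A finger holds dock_a's key over 6 mm down; the finned cartridge is out by about 9 mm or more, its centre still inside the mouth, at rest flat on the dock (centre 20 to 32 mm high), pressing on a finger with over 0.3 N; the other key is up (under 2 mm), the smooth cartridge within 8 mm of its start (value of joint key_a above 0.006 m and x of finned_mid in the frame of dock_a between 0 and 0.025 m and contact force between the fingers and finned above 0.3 N and contact force between the fingers and dock_a above 0.5 N and linear speed of finned below 0.02 m/s and height (world z) of finned_mid between 0.02 and 0.032 m and value of joint key_b below 0.002 m and distance of smooth_mid from where it was at the start of the episode below 0.008 m); the arm keeps its last pose, push and grip.
It fails at once if the finned cartridge slides away (its centre more than 10 mm beyond the mouth of the bay) (x of finned_mid in the frame of dock_a below -0.01 m).
It fails at once if the finned cartridge is lifted (centre above 40 mm) or tipped (more than 0.3 rad) (height (world z) of finned_mid above 0.04 m or angle between finned_mid's own z axis and vertical above 0.3 rad).
It fails at once if the other dock's key is pressed (4 mm or more) or the smooth cartridge moved by more than 10 mm (value of joint key_b above 0.004 m or distance of smooth_mid from where it was at the start of the episode above 0.01 m).
It fails at once if a bystander is moved by more than 30 mm (distance of any of plug, relay, jar, driver, bracket, partstray, tape from where it was at the start of the episode above 0.03 m).
It also fails if it takes over 32 s, if anything falls off the work surface, if the arm or the gripper's body presses on something with over 40 N, if the wrist force passes 120 N, or if a joint passes its speed limit or range.

## Working session

There is one attempt and no reset: what is moved stays moved. The work goes in short steps, Python scripts to look and compute and a tool call to move; the robot and the scene stay as the last step left them, time stands still between calls to the robot, and variables do not carry over. Pictures are saved under pics/ and viewed, and the job is handed in when it is done.

Besides the shell and the picture viewer there is one more tool, called after "Emit:" as name(argument=value, ...), one argument or row to a line, values as JSON. step_arm: Moves the arm, as the interface text tells. Its arguments: {"type":"object","properties":{"steps":{"type":"array"},"squeeze":{"type":"number"}},"required":["steps"]}

```bash
mkdir -p pics; python3 - <<'E'
from rig import status, eyes, robot
import cv2,numpy as np
o=status.get_obs()
for k,v in o.items(): print(k,np.round(v,4))
for n in ["top","side"]:
    p,d=eyes.camera(n); cv2.imwrite(f"pics/{n}0.png",p[:,:,::-1]); np.savez(f"{n}0.npz",p=p,d=d,**eyes.camera_info(n)); i=eyes.camera_info(n); print(n,i)
E
```

```text
time 0.0
q [ 1.0165  0.5285  1.4339 -0.      1.1813 -0.1785]
joint_velocities [ 0.0008 -0.0009 -0.0004  0.001   0.0007  0.0013]
joint_torque [-1.10000e-03 -4.40047e+01 -1.76589e+01  6.32000e-02  5.83000e-02
 -2.00000e-04]
position [0.2291 0.5811 0.4038]
tool_rot [ 8.267e-01  5.626e-01 -1.000e-03  4.000e-04]
ft_force [ 0.264  -0.5508  0.351 ]
moment [-0.0294 -0.0103 -0.0201]
grip_width 0.0868
top {'K': array([[460.79504675,   0.        , 312.794046  ],
       [  0.        , 460.79504675, 197.15982344],
       [  0.        ,   0.        ,   1.        ]]), 'R': array([[ 0.01351089, -0.99975392, -0.01759441],
       [-0.99762554, -0.01228952, -0.0677661 ],
       [ 0.0675332 ,  0.01846821, -0.99754609]]), 't': array([-0.00472352,  0.54424738,  1.32831404])}
side {'K': array([[443.35794404,   0.        , 313.09097575],
       [  0.        , 443.35794404, 194.82475602],
       [  0.        ,   0.        ,   1.        ]]), 'R': array([[ 0.78078091, -0.62456429, -0.01733831],
       [-0.46367149, -0.56059878, -0.68610331],
       [ 0.41879579,  0.54373565, -0.72729748]]), 't': array([-0.43726673,  0.28657554,  0.98146548])}
```

View pics/top0.png

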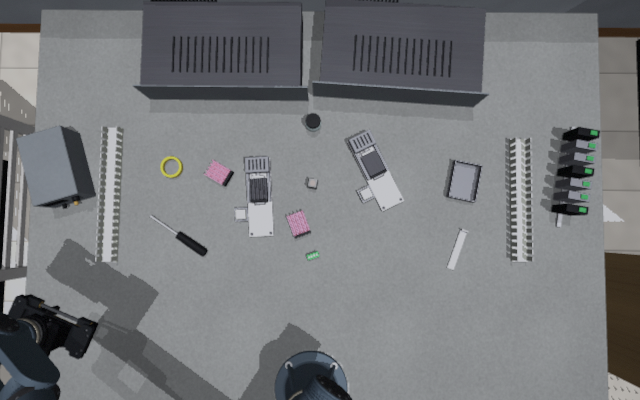

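View pics/side0.png

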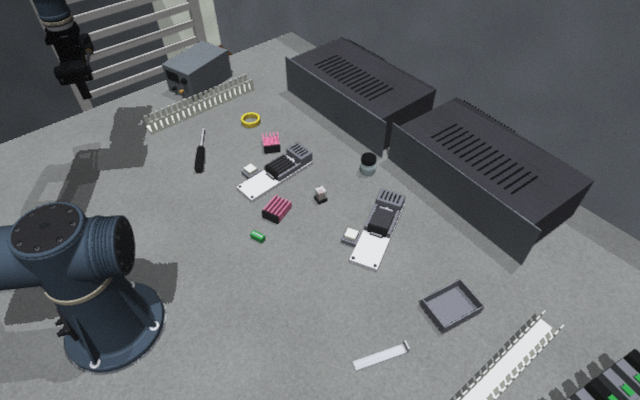

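Top view: candidates for the finned cartridge are the dark one in the left dock (258,188), the dark one in the right dock (372,163), and the pink look-alikes at (219,172) and (298,222). I'll crop in on both docks.

```bash
python3 - <<'E'
import cv2,numpy as np
a=cv2.imread("pics/top0.png")
c=np.hstack([cv2.resize(a[145:245,215:315],(400,400),interpolation=cv2.INTER_CUBIC),cv2.resize(a[120:220,330:430],(400,400),interpolation=cv2.INTER_CUBIC)])
cv2.imwrite("pics/crop0.png",c)
s=cv2.imread("pics/side0.png")
c=np.hstack([cv2.resize(s[130:210,230:330],(400,320),interpolation=cv2.INTER_CUBIC),cv2.resize(s[185:265,330:430],(400,320),interpolation=cv2.INTER_CUBIC)])
cv2.imwrite("pics/crop0s.png",c)
E
```

```text
(no output)
```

View pics/crop0.png

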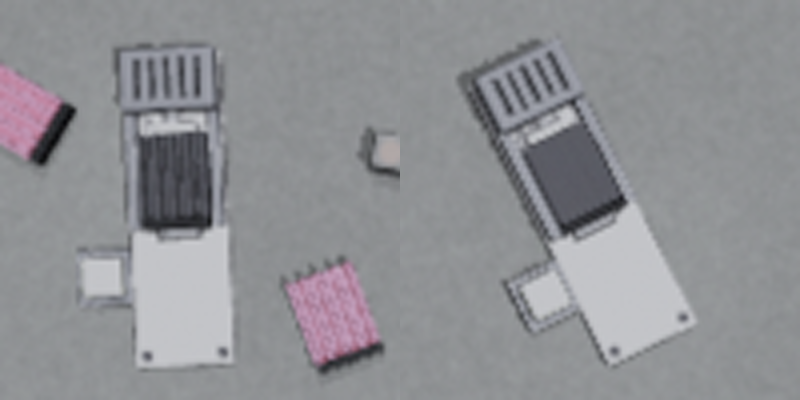

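View pics/crop0s.png

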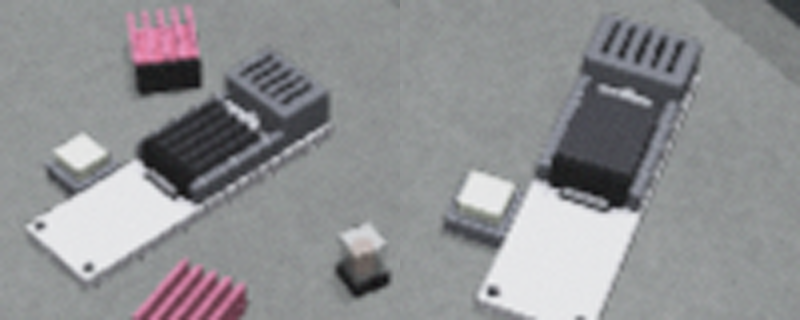

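The left dock (258,190) shows the dark cartridge with ribs on top, and the right one is flat. So dock_a is the left dock, with its key at (241,214). Next I'll measure its pose.

```bash
cat > h.py <<'E'
import numpy as np
def ray(K,R,t,px,z):
    px=np.atleast_2d(px).astype(float); d=np.c_[px,np.ones(len(px))]@np.linalg.inv(K).T@R
    c=-R.T@t; s=(z-c[2])/d[:,2]; return c+s[:,None]*d
E
python3 - <<'E'
import cv2,numpy as np
from h import ray
res={}
for n,box in [("top",(150,245,225,285)),("side",(140,210,230,305))]:
    f=np.load(n+"0.npz"); p=f["p"]; K,R,t=f["K"],f["R"],f["t"]
    m=((p.min(2)>170)).astype(np.uint8); w=np.zeros_like(m); r0,r1,c0,c1=box; w[r0:r1,c0:c1]=m[r0:r1,c0:c1]
    k,l,st,ce=cv2.connectedComponentsWithStats(w,connectivity=4)
    for i in range(1,k):
        if st[i,4]<25: continue
        print(n,i,st[i],ce[i], "z.012",np.round(ray(K,R,t,ce[i],.012),4),"z.028",np.round(ray(K,R,t,ce[i],.028),4))
        if st[i,4]>400:
            ct=cv2.findContours((l==i).astype(np.uint8),cv2.RETR_EXTERNAL,cv2.CHAIN_APPROX_NONE)[0][0][:,0]
            W=ray(K,R,t,ct,.012)[:,:2]
            rc=cv2.minAreaRect((W*1000).astype(np.float32)); print("rect",rc); print(np.round(cv2.boxPoints(rc),1).tolist())
E
```

```text
top 1 [250 174  14   4  37] [255.75675676 175.97297297] z.012 [[0.6053 0.1717 0.012 ]] z.028 [[0.6035 0.1694 0.028 ]]
top 3 [248 202  25  35 762] [260.10629921 219.37532808] z.012 [[0.4775 0.1561 0.012 ]] z.028 [[0.4772 0.154  0.028 ]]
rect ((478.3443603515625, 156.0339813232422), (97.8525390625, 70.48279571533203), 3.72953462600708)
[[427.20001220703125, 188.0], [431.79998779296875, 117.69999694824219], [529.5, 124.0], [524.9000244140625, 194.39999389648438]]
top 4 [235 210  11   9  83] [240. 214.] z.012 [[0.4925 0.2156 0.012 ]] z.028 [[0.492  0.2128 0.028 ]]
side 3 [243 163  14   9  72] [249.65277778 167.31944444] z.012 [[0.5018 0.226  0.012 ]] z.028 [[0.4939 0.2103 0.028 ]]
side 5 [237 170  43  30 607] [256.94069193 184.70181219] z.012 [[0.4783 0.1521 0.012 ]] z.028 [[0.4708 0.1377 0.028 ]]
rect ((481.8147888183594, 153.4904022216797), (102.46873474121094, 72.50619506835938), 3.8725554943084717)
[[428.20001220703125, 186.1999969482422], [433.1000061035156, 113.9000015258789], [535.4000244140625, 120.80000305175781], [530.5, 193.10000610351562]]
```

Dock_a has yaw about 3.6° and its mouth is at about (0.528, 0.159). The key is predicted at (0.492, 0.213), which matches the top (0.492, 0.213) and side (0.494, 0.210) measurements. I'll put the tool at dock (-33, 28) with the jaws along dock y, about 58 mm between finger centres, so one finger is on the key and the other on the floor.

Emit:
step_arm(
  steps=[
    [0,0,0,0,0,0,-0.785],
    [0,0,0,0,0,0,-0.785],
    [0,0,0,0,0,0,-0.785],
    [0,0,0,0,0,0,-0.785],
    [0,-1,0.58,0,0,0,0],
    [0,-1,0.58,0,0,0,0],
    [0,-1,0.58,0,0,0,0],
    [0,-1,0.58,0,0,0,0],
    [0,-1,0.58,0,0,0,0],
    [0,-1,0.58,0,0,0,0],
  ],
  squeeze=20,
)

```text
time: 1.1
position: [0.3259, 0.436, 0.4044]
tool_rot: [0.685, 0.729, -0.0, -0.0]
ft_force: [0.1, -0.3, -0.1]
grip_width: 0.0433
```

Emit:
step_arm(
  steps=[
    [0,-1,0.58,0,0,0,0],
    [0,-1,0.58,0,0,0,0],
    [0,-1,0.58,0,0,0,0],
    [0,-1,0.58,0,0,0,0],
    [0,-1,0.58,0,0,0,0],
    [0,-1,0.58,0,0,0,0],
    [0,-1,0.58,0,0,0,0],
    [0,-1,0.58,0,0,0,0],
    [0,-1,0.58,0,0,0,0],
    [0,-0.48,0.3,0,0,0,0],
  ],
)

```text
time: 2.1
position: [0.4792, 0.2076, 0.4045]
tool_rot: [0.685, 0.728, -0.0, 0.0]
ft_force: [0.1, 0.2, 0.1]
grip_width: 0.0432
```

Emit:
step_arm(
  steps=[
    [0,0,0,0.8,0,0,0],
    [0,0,0,0.8,0,0,0],
    [0,0,0,0.8,0,0,0],
    [0,0,0,0.8,0,0,0],
    [0,0,0,0.8,0,0,0],
    [0,0,0,0.8,0,0,0],
    [0,0,0,0,0,0,0],
    [0,0,0,0,0,0,0],
    [0,0,0,0,0,0,0],
    [0,0,0,0,0,0,0],
  ],
)

```text
time: 3.1
position: [0.4785, 0.2094, 0.2858]
tool_rot: [0.685, 0.729, 0.001, 0.001]
ft_force: [0.2, 0.0, 0.3]
grip_width: 0.0438
```

```bash
cat > st.py <<'E'
from rig import status, eyes
import cv2,numpy as np,sys
from scipy.spatial.transform import Rotation as Ro
o=status.get_obs()
for k in ["time","position","ft_force","grip_width"]: print(k,np.round(o[k],4))
R=Ro.from_quat(o["tool_rot"]).as_matrix(); print(np.round(R,4).tolist())
tag=sys.argv[1]
for n in sys.argv[2:]:
    i=eyes.camera_info(n); p,d=eyes.camera(n); cv2.imwrite(f"pics/{n}{tag}.png",p[:,:,::-1]); np.savez(f"{n}{tag}.npz",p=p,d=d,**i)
E
python3 st.py 1 wrist side
```

```text
time 3.1
position [0.4785 0.2094 0.2858]
ft_force [0.2022 0.0043 0.3401]
grip_width 0.0438
[[-0.0627, 0.998, 0.0022], [0.998, 0.0627, 0.0005], [0.0004, 0.0022, -1.0]]
```

View pics/wrist1.png

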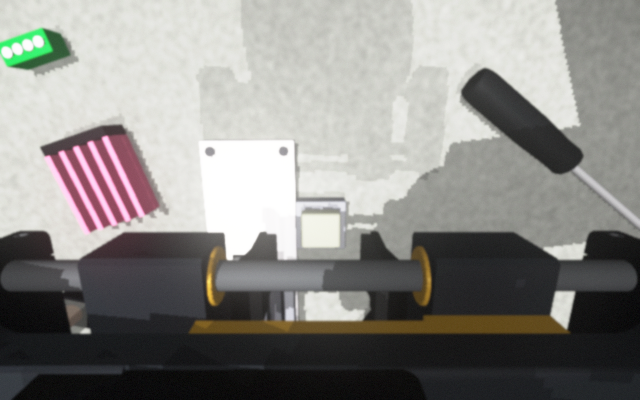

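View pics/side1.png

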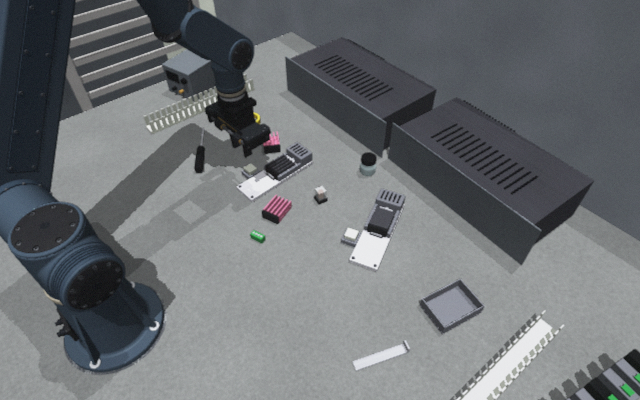

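```bash
python3 - <<'E'
import cv2,numpy as np
from h import ray
f=np.load("wrist1.npz"); p=f["p"]; K,R,t=f["K"],f["R"],f["t"]
m=(p.min(2)>165).astype(np.uint8)
k,l,st,ce=cv2.connectedComponentsWithStats(m,connectivity=4)
for i in range(1,k):
    if st[i,4]<300: continue
    ct=max(cv2.findContours((l==i).astype(np.uint8),cv2.RETR_EXTERNAL,cv2.CHAIN_APPROX_NONE)[0],key=len)[:,0]
    print(st[i],ce[i])
    for z in (.012,.028):
        W=ray(K,R,t,ct,z)[:,:2]; rc=cv2.minAreaRect((W*1000).astype(np.float32)); print(z,np.round(rc[0],1),np.round(rc[1],1),round(rc[2],2))
E
```

```text
[     0      0    581    261 107101] [261.43402956 107.48530826]
0.012 [433.4 175.1] [191.9 453.2] 3.6
0.028 [432.  177.1] [179.7 424.5] 3.6
[  1  35  43  24 452] [22.36946903 46.51327434]
0.012 [378.   -4.9] [ 7.7 32.5] 20.79
0.028 [380.    8.5] [ 7.2 30.5] 20.79
[574 167  66  60 524] [607.05152672 195.04198473]
0.012 [458.7 437.6] [76.9  4.5] 57.05
0.028 [455.6 423. ] [72.   4.2] 57.05
[544 242  41  17 490] [566.93877551 250.72040816]
0.012 [507.2 414. ] [14.2 32.6] 9.86
0.028 [501.  400.8] [13.3 30.5] 9.86
[ 303  291   62   30 1288] [327.91770186 307.35947205]
0.012 [569.  228.9] [28.2 52.8] 3.63
0.028 [558.9 227.5] [26.4 49.4] 3.63
[551 292  23  36 570] [562.11754386 306.81578947]
0.012 [560.5 425.3] [34.3 16.3] 3.86
0.028 [551.  411.4] [32.2 15.2] 3.86
```

The wrist view shows the floor's front corners at about (201,140) and (296,140), and the key pad spanning about (302..342, 209..248). I'll turn these into points.

```bash
python3 - <<'E'
import cv2,numpy as np
from h import ray
f=np.load("wrist1.npz"); p=f["p"]; K,R,t=f["K"],f["R"],f["t"]
print(np.round(ray(K,R,t,[(201,140),(296,140),(248.5,140)],.012),4).tolist())
print(np.round(ray(K,R,t,[(302,209),(342,209),(302,248),(342,248),(322,228.5)],.028),4).tolist())
c=p[190:330,190:440]; cv2.imwrite("pics/wcrop.png",cv2.resize(c[:,:,::-1],(750,420)))
E
```

```text
[[0.4349, 0.1188, 0.012], [0.4304, 0.1902, 0.012], [0.4326, 0.1545, 0.012]]
[[0.4794, 0.1979, 0.028], [0.4775, 0.2276, 0.028], [0.5105, 0.1995, 0.028], [0.5086, 0.2302, 0.028], [0.4938, 0.2138, 0.028]]
```

View pics/wcrop.png

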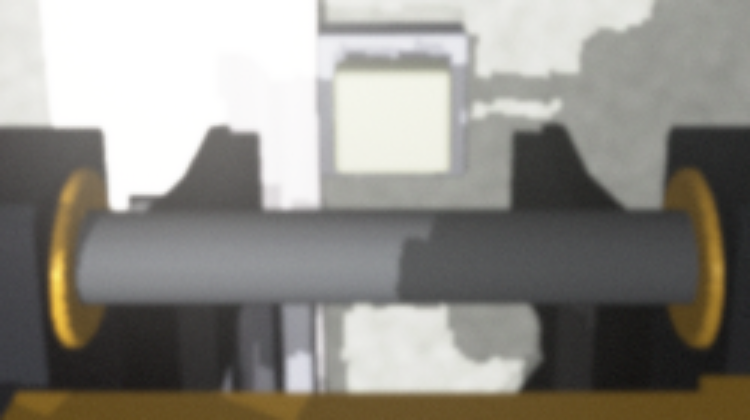

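Emit:
step_arm(
  steps=[
    [0,-0.5,0.29,0,0,0,0],
    [0,-0.5,0.29,0,0,0,0],
    [0,0,0,0,0,0,0],
    [0,0,0,0.5,0,0,0],
    [0,0,0,0.5,0,0,0],
    [0,0,0,0.5,0,0,0],
    [0,0,0,0.5,0,0,0],
    [0,0,0,0.4,0,0,0],
    [0,0,0,0,0,0,0],
    [0,0,0,0,0,0,0],
  ],
)

```text
time: 4.2
position: [0.4941, 0.1853, 0.2243]
tool_rot: [0.685, 0.729, -0.0, -0.0]
ft_force: [0.2, 0.2, -0.4]
grip_width: 0.0433
```

```bash
python3 st.py 2 wrist side top; python3 - <<'E'
import cv2,numpy as np
a=cv2.imread("pics/side2.png")[120:220,220:340]; b=cv2.imread("pics/top2.png")[145:245,200:320]
cv2.imwrite("pics/c2.png",np.vstack([cv2.resize(x,(720,600))[:, :] for x in [a]]));cv2.imwrite("pics/c2t.png",cv2.resize(b,(720,600)))
E
```

```text
time 4.2
position [0.4941 0.1853 0.2243]
ft_force [ 0.1722  0.1615 -0.402 ]
grip_width 0.0433
[[-0.0628, 0.998, -0.0008], [0.998, 0.0628, -0.0001], [-0.0001, -0.0008, -1.0]]
```

View pics/c2.png

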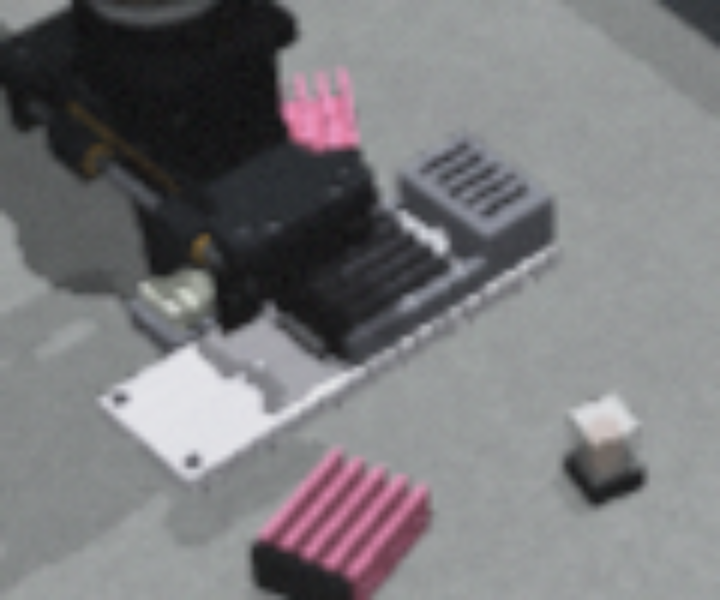

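View pics/wrist2.png

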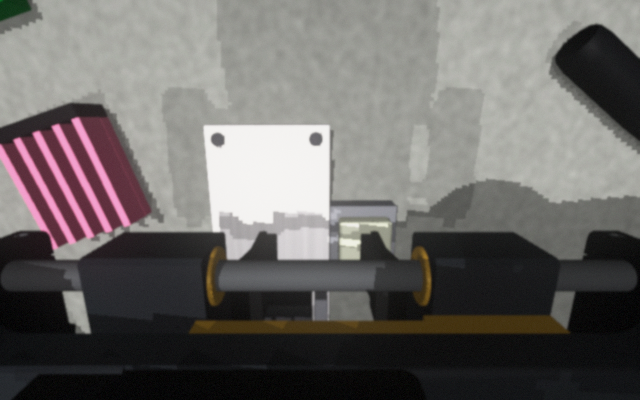

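```bash
python3 - <<'E'
import cv2,numpy as np
from h import ray
f=np.load("wrist2.npz"); p=f["p"]; K,R,t=f["K"],f["R"],f["t"]
u=np.array([.998,.063]);v=np.array([-.063,.998]);T=np.array([.4941,.1853])
for q,z in [((338,222),.028),((391,222),.028),((204,125),.012),((329,125),.012)]:
    w=ray(K,R,t,q,z)[0,:2]; print(q,np.round(w,4),"rel tool u,v",np.round([(w-T)@u,(w-T)@v],4))
cv2.imwrite("pics/wc2.png",cv2.resize(p[190:330,190:440][:,:,::-1],(750,420)))
E
```

```text
(338, 222) [0.4827 0.1961] rel tool u,v [-0.0107  0.0115]
(391, 222) [0.4808 0.2256] rel tool u,v [-0.0107  0.041 ]
(204, 125) [0.4354 0.1176] rel tool u,v [-0.0629 -0.0639]
(329, 125) [0.4309 0.1879] rel tool u,v [-0.0629  0.0066]
```

View pics/wc2.png

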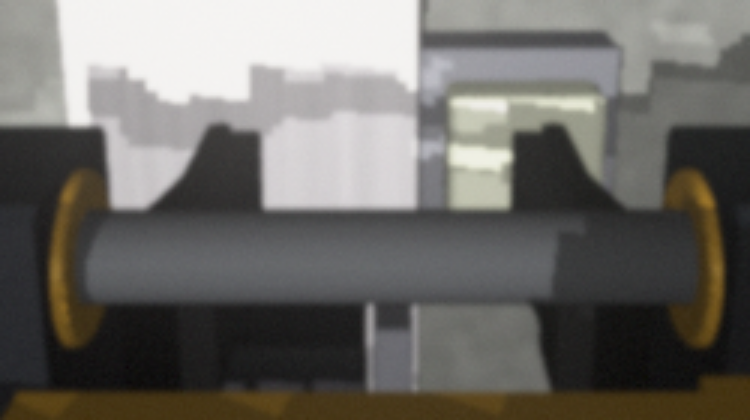

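The key spans v +11.5 to +41 mm from the tool, and its finger sits at about +22 to +37, so it's well on the pad. Going by the floor edge and the key edge, the tool is at dock x of about -36.5, so I'll shift +2 mm and press.

Emit:
step_arm(
  steps=[
    [0,0,0.08,0,0,0,0],
    [0,0,0,0.2,0,0,0],
    [0,0,0,0.2,0,0,0],
    [0,0,0,0.1,0,0,0],
    [0,0,0,0.1,0,0,0],
    [0,0,0,0.1,0,0,0],
    [0,0,0,0.1,0,0,0],
    [0,0,0,0.1,0,0,0],
    [0,0,0,0.06,0,0,0],
    [0,0,0,0,0,0,0],
  ],
)

```text
time: 5.35
position: [0.4957, 0.1853, 0.2013]
tool_rot: [0.685, 0.729, -0.0, -0.0]
ft_force: [-2.2, -0.3, 8.9]
grip_width: 0.0436
```

```bash
python3 st.py 3 wrist side top; python3 - <<'E'
import cv2,numpy as np
a=cv2.imread("pics/side3.png")[120:220,220:340]; b=cv2.imread("pics/top3.png")[145:245,200:320]
cv2.imwrite("pics/c3.png",cv2.resize(a,(720,600)));cv2.imwrite("pics/c3t.png",cv2.resize(b,(720,600)))
E
```

```text
time 5.35
position [0.4957 0.1853 0.2013]
ft_force [-2.2385 -0.2788  8.8993]
grip_width 0.0436
[[-0.0622, 0.9981, -0.0011], [0.9981, 0.0622, 0.0001], [0.0001, -0.0011, -1.0]]
```

View pics/c3.png

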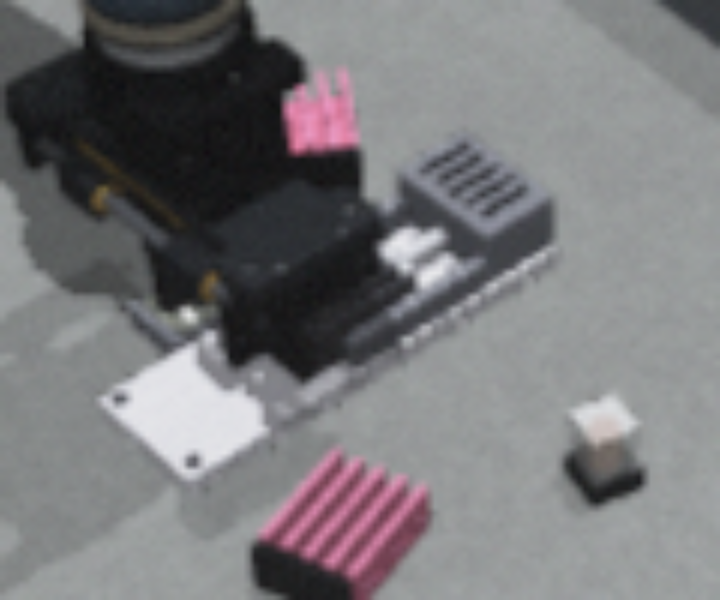

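View pics/c3t.png

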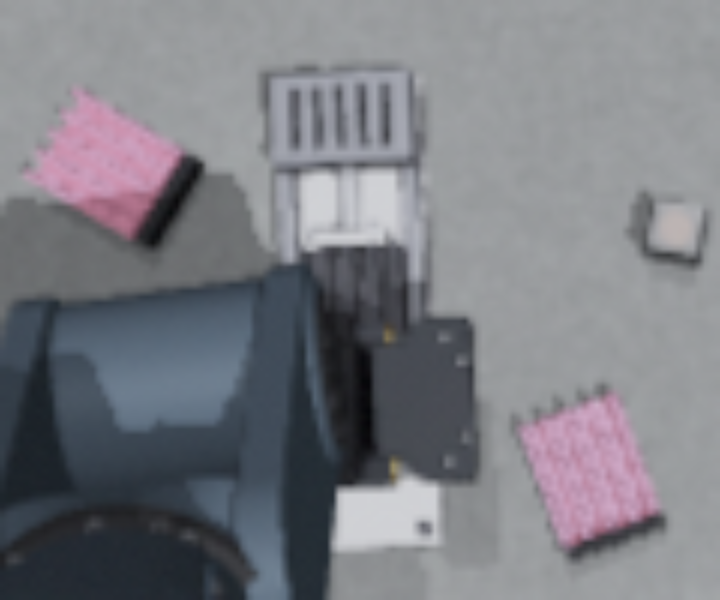

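Popped out and stopped: the force along dock -x is 2.2 N and down it's 8.9 N. I'll check the travel using the cartridge's rear edge before and after.

```bash
python3 - <<'E'
import cv2,numpy as np
from h import ray
for n in ("0","3"):
    f=np.load(f"top{n}.npz"); p=f["p"].astype(int).min(2); print(n,p[172:206,258:266].mean(1).astype(int).tolist())
f=np.load("top0.npz")
K,R,t=f["K"],f["R"],f["t"]
m=np.array([.530,.160]);u=np.array([.998,.063])
for r in (177.5,178.5,185.5,186.5,187.5):
    w=ray(K,R,t,(261,r),.038)[0,:2]; print(r,np.round((w-m)@u,4))
E
python3 st.py 4 side
```

```text
0 [87, 152, 177, 168, 185, 166, 92, 76, 74, 74, 74, 75, 74, 74, 71, 70, 69, 68, 69, 72, 71, 70, 73, 78, 77, 75, 64, 45, 46, 44, 115, 152, 142, 189]
3 [96, 165, 199, 200, 201, 201, 201, 202, 202, 200, 193, 191, 194, 164, 72, 75, 75, 74, 75, 76, 76, 74, 72, 66, 60, 56, 55, 56, 64, 62, 49, 48, 45, 44]
177.5 0.0675
178.5 0.0646
185.5 0.0443
186.5 0.0414
187.5 0.0385
time 5.5
position [0.4957 0.1853 0.2013]
ft_force [-2.7731 -0.7195  8.1274]
grip_width 0.044
[[-0.0623, 0.9981, -0.0011], [0.9981, 0.0623, 0.0001], [0.0001, -0.0011, -1.0]]
```

The rear edge moved by about 8 px, or 22 mm, so the centre is at dock x of about 12 mm, mid-window. I'll hold for a second and check it stays put.

Emit:
step_arm(
  steps=[
    [0,0,0,0,0,0,0],
    [0,0,0,0,0,0,0],
    [0,0,0,0,0,0,0],
    [0,0,0,0,0,0,0],
    [0,0,0,0,0,0,0],
    [0,0,0,0,0,0,0],
    [0,0,0,0,0,0,0],
    [0,0,0,0,0,0,0],
    [0,0,0,0,0,0,0],
    [0,0,0,0,0,0,0],
  ],
)

```text
time: 6.55
position: [0.4957, 0.1853, 0.2013]
tool_rot: [0.685, 0.729, -0.0, -0.0]
ft_force: [-2.2, -0.2, 8.4]
grip_width: 0.0436
```

```bash
python3 st.py 5 top side; python3 - <<'E'
import numpy as np
f=np.load("top5.npz"); print(f["p"].astype(int).min(2)[172:200,258:266].mean(1).astype(int).tolist())
a,b=np.load("top0.npz")["p"].astype(int),f["p"].astype(int)
print("dock b diff",np.abs(a-b)[125:215,340:410].mean())
from rig import robot
print(robot.hand_in())
E
```

```text
time 6.55
position [0.4957 0.1853 0.2013]
ft_force [-2.2423 -0.1736  8.4417]
grip_width 0.0436
[[-0.0623, 0.9981, -0.001], [0.9981, 0.0623, 0.0001], [0.0001, -0.001, -1.0]]
[96, 165, 199, 200, 200, 201, 201, 201, 202, 200, 193, 191, 194, 164, 72, 75, 76, 74, 75, 76, 76, 73, 72, 66, 60, 57, 54, 56]
dock b diff 11.652222222222223
the job is handed in; nothing more can be done
None
```

View pics/top5.png

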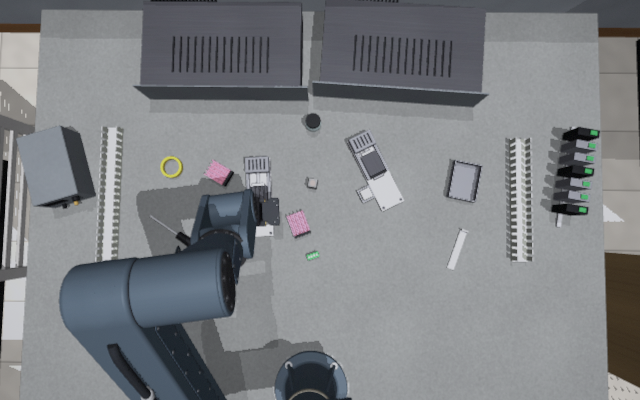

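The job is handed in, and my last checks suggest it meets the conditions; no verdict was reported. The dock on the robot's left holds the finned cartridge, so I pressed that dock's key with one finger. The other finger stood in front of the bay, and the cartridge popped out against it and stopped.

- **Key:** the fingertips ended 19 mm above the bench, which puts the key at its 9 mm stop. The downward force was about 8.4 N, more than the spring's 5 N.
- **Cartridge:** its rear edge moved about 22 mm, so its centre is at dock x of about 12 mm, inside the 0 to 25 mm window. It pushes on the blocking finger with about 2.2 N, and its rear edge did not move during a one-second hold.
- **Blocking finger:** it stands about 7 mm above the floor rather than touching it, because both tips are level and the key finger rests on the key.
- **Other things on the bench:** in the final top view the other dock and the loose items in sight look where they were. The arm partly hides the screwdriver, but nothing touched it as far as I could tell.

**Checks that disagreed:**
- The top and wrist cameras differed by about 4 mm on the bay mouth along dock x, so I positioned between them.
- A rough before/after picture difference over the other dock came out at 11.7 grey levels. I saw that number only after handing in. Nothing looks moved there, and I put it down to lighting or image noise without confirming it.

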